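Square an instrument case into the bench nest

TASK

Push the larger aluminium case along the bench until it sits square in the nest, its long side flush against the fence and its end against the fixed end stop, and push the sliding jaw up against its other end. Only push: the case must stay flat on the bench, never lifted or tipped. Leave everything else on the bench where it is.

Things in the scene. Friction and masses are not known exactly. Their poses are not given: they have to be found in the camera images.
- nest: Fixed nest. A long aluminium fence, 30 x 30 mm, runs along this y axis; its face towards the robot is the plane x = 0 (y -30 to 370 mm). Origin on the bench in the corner of fence and end stop; x away from the robot into the fence, y along the fence from stop to jaw (robot's left), z up. The case belongs at x -95 to 0, y 0 to 140 mm.
- stop_face (a point): Centre of the inner face of the fixed steel end stop at the fence's right end: the plane y = 0 of the nest. The stop reaches from the fence 83 mm towards the robot, is 40 mm high and 22 mm thick; the point is 41.5 mm in front of the fence, 20 mm up.
- case: The larger plain aluminium instrument case with a screwed lid, a closed box 95 mm (its x) by 140 mm (its y) by 45 mm high, about 0.4 to 0.75 kg, loose on the bench. Origin: centre of its underside; z up. It starts 35 to 70 mm short of the fence, between stop and jaw, up to 12 degrees askew to the nest, its long side roughly along the fence.
- jaw (a joint): Position of the sliding jaw along the fence, m: 0 = fully open (its face 300 mm from the end stop's face), growing as it slides towards the stop; 0.160 = closed up on a case that touches the stop; travel 0.190. It slides with about 2 N of friction and stays where it is left.
- jaw_face (a point): Centre of the inner face of the sliding jaw (it looks at the end stop), 43.5 mm in front of the fence, 21 mm up. The jaw is a steel blade 20 mm thick along the fence, reaching from 2 to 85 mm in front of it, 2 to 40 mm above the bench; its outer face is 20 mm farther from the stop. Its saddle and black thumb knob (top 54 mm up) ride on the fence.
- small_case: Bystander, to be left alone: small aluminium box, 55 x 60 mm, 32 mm high, same make as the case but much smaller, right of the end stop. Origin at its underside.
- tape: Bystander, to be left alone: brown tape roll lying flat, 90 mm across, 20 mm high, nearer the robot than the jaw. Origin at its underside.
- jar: Bystander, to be left alone: amber jar, 52 mm across, 55 mm high, standing beyond the fence. Origin at its underside.
- bottle: Bystander, to be left alone: green bottle, 56 mm across, 140 mm high, standing to one side. Origin at its underside.
- mug: Bystander, to be left alone: white mug, 76 mm across, 85 mm high, standing to one side. Origin at its underside.
- screwdriver: Bystander, to be left alone: screwdriver lying on the bench at the right.
- wrench: Bystander, to be left alone: open-ended wrench lying on the bench at the left.
There are look-alikes about, which are no part of the job. Of the things shaped like the case, the aluminium one is meant.

How it is judged:
By the outcome, as a careful person would: the job done as asked, in the order asked, and still so for the second after the job is handed in, with the robot touching nothing.
It also fails if it takes over 48 s, if anything falls off the work surface, if the arm or the gripper's body presses on something with over 40 N, if the wrist force passes 120 N, or if a joint passes its speed limit or range.

ROBOT

A 6-joint arm with a two-finger parallel gripper is mounted at the origin on the work surface. World frame = base frame: x ahead of the robot, y to its left, z up, the work surface at z = 0. Lengths are in m, angles in degrees, forces in N, time in s.
With the tool pointing down it reaches from about 0.325 to 0.85 m from the base axis. Payload 15.5 kg.
Tool frame: the origin (TCP) lies at the very end of the fingers, on their centre line; the grasp point (between the pads) lies arm.grip_depth behind it (arm.grip_depth is the distance from the TCP to the grasp point, in m); z points along the fingers, y is the line along which they close (so a half turn about z gives the same grasp; the last joint's range is limited). The gripper opens to 91 mm and grips with 3 to 60 N. Pads are 32 mm wide; open, the fingers measure 118 mm over their backs; the gripper's body (76 mm by 178 mm) begins 60 mm behind the grasp point.
Start: joints at [63.226, 28.281, 77.091, -0, 74.628, -5.472], TCP at [0.227, 0.582, 0.214] pointing down, gripper open.
Joint ranges: [-166.48, 166.48], [-47.26, 123.95], [12.59, 153.08], [-70.14, 250.14], [6.76, 159.57], [-176.63, 176.63]. Speed limits (degrees/s): [108.29, 108.29, 147.25, 172.46, 172.46, 172.46].

INTERFACE

Orientations are given as a 3x3 rotation matrix whose columns are the frame's x, y, z axes.
In Python, from rig import arm gives the robot as it stands. Calls block until the motion is done:
- arm.move_to(position, orientation): joint-space move of the TCP to a pose.
- arm.move_l(position, orientation=None, feed=0.15): straight line of the TCP; orientation=None keeps the orientation; feed is the mean speed in m/s.
- arm.move_joints(angles): joint-space move.
- arm.grip(opening): finger opening in m; the grip force is fixed at half the most; returns when the fingers have stopped.
- arm.sleep(seconds).
- arm.solve_ik(position, orientation): joint angles nearest the present ones, or None.
- arm.snapshot(name): name is "scene" or "top"; returns the picture (480x640x3 uint8, red, green, blue); there is no depth.
- arm.get_calibration(name): a dict with "intrinsics" (3x3 intrinsics, pixels), "cam_to_world" (4x4, takes a point from camera to world coordinates). Camera axes: x right, y down, z forward; pixel columns grow to the right and rows downward; lengths in m; the calibration is good to about 2 mm. A picture is of the moment at which its call begins. get_calibration takes no time and is no camera call.
A pose or a line that the arm cannot do raises arm.Unreachable and nothing moves.
- arm.sign_off(): hands the job in; it is judged then, once.
Readings, each from a call of its own:
- arm.current_t(): time.
- arm.current_joint_positions(): joint angles.
- arm.current_dq(): joint speeds.
- arm.current_tau(): joint torques, N m.
- arm.current_ee_pos(): TCP position.
- arm.current_tool_rot(): TCP orientation.
- arm.current_force(): force on the tool from outside, world axes, zero at the start.
- arm.current_torque(): the same for the moment, N m.
- arm.current_width(): finger opening in m.
- arm.current_grasp_force(): force on a finger pad.
Only numpy, scipy, OpenCV 4.12 (cv2) and the standard library are available. Lean on these libraries where they do the work, as an engineer would, in place of code of your own. Each camera call takes 0.05 s, during which the arm holds its last target. There are 200 camera calls.

## Working session

There is one attempt and no reset: what is moved stays moved. The work goes in short steps, each a Python script; the robot and the scene stay as the last script left them, time stands still between calls to the robot, and variables do not carry over. Pictures are saved under pics/ and viewed, at most 10 in all, crops included, and the job is handed in when it is done.

```bash
ls; mkdir -p pics; python3 - <<'E'
from rig import arm
import cv2
for n in("scene","top"):
    cv2.imwrite(f"pics/{n}0.png",arm.snapshot(n)[:,:,::-1]); c=arm.get_calibration(n); print(n,c["intrinsics"],c["cam_to_world"])
print(arm.current_t(),arm.grip_depth)
E
```

```text
pics
scene [[441.31099667   0.         321.20160534]
 [  0.         441.31099667 242.06192718]
 [  0.           0.           1.        ]] [[ 0.06901601  0.8202877  -0.56777186  1.06049888]
 [ 0.99761402 -0.05575196  0.04071827 -0.0421553 ]
 [ 0.00174631 -0.56922738 -0.82217829  0.85194652]
 [ 0.          0.          0.          1.        ]]
top [[521.09324988   0.         313.00172455]
 [  0.         521.09324988 229.87211802]
 [  0.           0.           1.        ]] [[ 1.67872764e-02 -9.83825688e-01  1.78340132e-01  3.00557784e-01]
 [-9.99810910e-01 -1.82681545e-02 -6.66466688e-03 -8.44779499e-04]
 [ 9.81481557e-03 -1.78194529e-01 -9.83946330e-01  1.18108186e+00]
 [ 0.00000000e+00  0.00000000e+00  0.00000000e+00  1.00000000e+00]]
0.1 0.0188
```

View pics/top0.png

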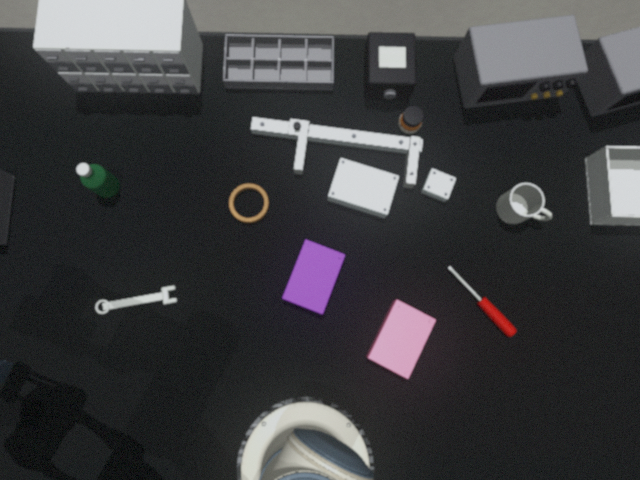

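View pics/scene0.png

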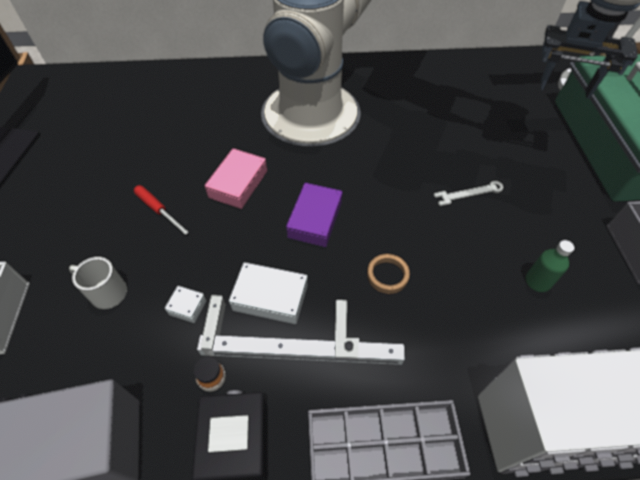

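The top view shows three case-shaped boxes: aluminium at (363,187), purple at (314,277) and pink at (402,339). There is also the small aluminium box at (438,184). The plain metal one at (363,187), lying between the stop (412,162) and the jaw (300,147), is the one meant. I'll confirm that in enlarged crops.

```bash
python3 - <<'E'
import cv2
a=cv2.imread("pics/top0.png")[95:230,240:460]
cv2.imwrite("pics/topc.png",cv2.resize(a,None,fx=3.6,fy=3.6,interpolation=cv2.INTER_CUBIC))
a=cv2.imread("pics/scene0.png")[250:375,160:420]
cv2.imwrite("pics/scenec.png",cv2.resize(a,None,fx=3,fy=3,interpolation=cv2.INTER_CUBIC))
E
```

```text
(no output)
```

View pics/topc.png

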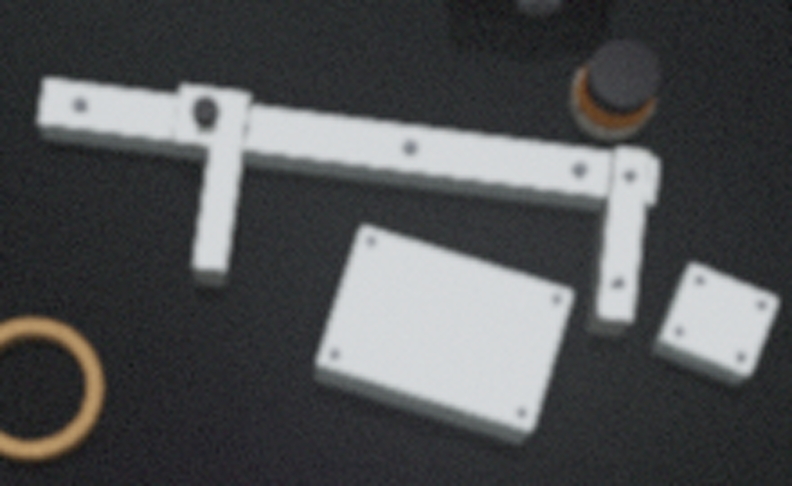

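View pics/scenec.png

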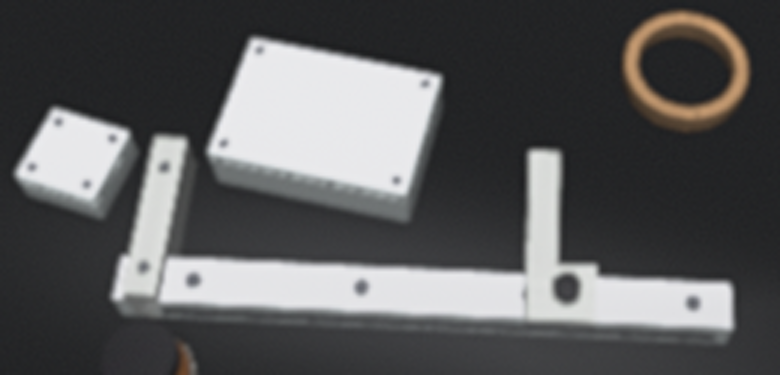

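The crops confirm the plain aluminium box with four lid screws, sitting between the stop and the jaw. In the top crop its corners are (363,226), (573,290), (531,432) and (317,366). Next I'll convert these points to world positions from both cameras.

```bash
cat > h.py <<'E'
import numpy as np
from rig import arm
def w(cam,p,z,s=1,o=(0,0)):
    c=arm.get_calibration(cam);M=c["cam_to_world"]
    p=np.atleast_2d(p)/s+np.array(o)
    d=np.c_[p,np.ones(len(p))]@np.linalg.inv(c["intrinsics"]).T@M[:3,:3].T
    return M[:3,3]+d*((z-M[2,3])/d[:,2])[:,None]
E
python3 - <<'E'
from h import *
np.set_printoptions(precision=4,suppress=True)
T=lambda p,z:w("top",p,z,3.6,(240,95))[:,:2]
S=lambda p,z:w("scene",p,z,3,(160,250))[:,:2]
def rep(n,q): print(n,q.tolist() and q.round(4).tolist())
for nm,c in(("T",T([(363,226),(573,290),(531,432),(317,366)],.045)),("S",S([(408,193),(208,153),(252,38),(442,75)],.045))):
    # order: farleft, farright, nearright, nearleft
    print(nm,"case",c.round(4).tolist(),"ctr",c.mean(0),"sides",np.linalg.norm(c-np.roll(c,-1,0),axis=1))
    l=(c[0]-c[1]+c[3]-c[2]); print(" yaw",np.degrees(np.arctan2(-l[0],l[1])))
for nm,f,st,jw in(("T",T([(38,127),(248,152),(606,195)],.03),T([(597,318),(633,322)],.04),T([(243,152),(227,270),(194,268)],.04)),
 ("S",S([(733,284),(600,278),(525,271),(190,258)],.03),S([(188,138),(153,135)],.04),S([(526,290),(528,150),(561,152)],.04))):
    print(nm,"fence",f.round(4).tolist()); l=f[0]-f[-1]; print(" yaw",np.degrees(np.arctan2(-l[0],l[1])),"len",np.linalg.norm(l))
    print(" stop in,out",st.round(4).tolist(),"jaw",jw.round(4).tolist())
    y=l/np.linalg.norm(l); x=np.array([y[1],-y[0]])
    O=st[0]+x*((f[-1]-st[0])@x); print(" O",O,"stop reach",(f[-1]-st[0])@x,"jaw y",(jw-O)@y,"jaw x",(jw-O)@x,"fence ends y",(f-O)@y)
E
```

```text
T case [[0.6742, -0.069], [0.6349, -0.2013], [0.5433, -0.1741], [0.5828, -0.041]] ctr [ 0.6088 -0.1214] sides [0.138  0.0956 0.1388 0.0957]
 yaw -16.530405689850742
S case [[0.675, -0.0645], [0.6361, -0.1988], [0.5458, -0.1718], [0.5858, -0.0373]] ctr [ 0.6107 -0.1181] sides [0.1398 0.0942 0.1403 0.0933]
 yaw -16.349780954259856
T fence [[0.7415, 0.1403], [0.7274, 0.0046], [0.7031, -0.226]]
 yaw -5.996880340697819 len 0.3683821905488823
 stop in,out [[0.6185, -0.2171], [0.6163, -0.2398]] jaw [[0.7236, 0.0077], [0.6452, 0.0163], [0.6461, 0.0372]]
 O [ 0.7031 -0.226 ] stop reach 0.08508029641360053 jaw y [0.2346 0.235  0.2558] jaw x [-0.004  -0.0829 -0.0841] fence ends y [ 0.3684  0.2319 -0.    ]
S fence [[0.7469, 0.1436], [0.7369, 0.0578], [0.7288, 0.0094], [0.7047, -0.2097]]
 yaw -6.804191771729123 len 0.35585489656843666
 stop in,out [[0.621, -0.214], [0.617, -0.2382]] jaw [[0.7456, 0.0083], [0.6461, 0.0184], [0.6491, 0.0407]]
 O [ 0.7031 -0.2238] stop reach 0.0826562176744181 jaw y [0.2355 0.2337 0.2563] jaw x [ 0.0148 -0.0853 -0.0849] fence ends y [0.3701 0.2836 0.2346 0.0142]
```

```bash
cat >> h.py <<'E'
A=np.radians(-6.2); X=np.array([np.cos(A),np.sin(A),0]); Y=np.array([-np.sin(A),np.cos(A),0]); O=np.array([.703,-.225,0])
R=np.c_[-X,Y,[0,0,-1]]                    # tool down, fingers in line along nest y
def P(x,y,z): return O+x*X+y*Y+[0,0,z]
def N(p): return np.array([(p-O)@X,(p-O)@Y,p[2]])
def push(x,y,z,d,maxlen,stop,step=.0015,feed=.03):
    """step along nest direction d until the force against the push exceeds stop"""
    p=P(x,y,z); d=d[0]*X+d[1]*Y; f0=arm.current_force(); s=0
    while s<maxlen:
        s+=step; arm.move_l(p+s*d,feed=feed)
        f=-(arm.current_force()-f0)@d
        if f>stop: break
    print("push",round(s,4),"force",round(f,1),"tcp nest",N(arm.current_ee_pos()).round(4),"t",round(arm.current_t(),2))
    return N(p+s*d)
E
python3 - <<'E'
from h import *
print("purple",[N(q).round(3).tolist() for q in w("top",[(344,255),(307,241),(283,300)],.04)])
print("tape",N(w("top",[(249,203)],.02)[0]).round(3),"small",N(w("top",[(438,184)],.03)[0]).round(3))
print(arm.current_tool_rot().round(3).tolist())
for r in(R,R@np.diag([-1,-1,1])):print(arm.solve_ik(P(-.19,.1,.12),r),arm.solve_ik(P(-.05,.2,.012),r))
E
```

```text
purple [[-0.265, 0.119, 0.04], [-0.244, 0.204, 0.04], [-0.38, 0.239, 0.04]]
tape [-0.171  0.347  0.02 ] small [-0.074 -0.076  0.03 ]
[[-0.932, 0.363, -0.001], [0.363, 0.932, -0.001], [0.0, -0.001, -1.0]]
[-1.77108806e+01  2.77910794e+01  9.60283703e+01 -2.54444375e-14
  5.61805503e+01 -1.01510881e+02] [-6.82673203e+00  4.49617700e+01  7.93848928e+01 -2.54444375e-14
  5.56533372e+01 -9.06267320e+01]
[-1.77108806e+01  2.77910794e+01  9.60283703e+01 -2.54444375e-14
  5.61805503e+01  7.84891194e+01] [-6.82673203e+00  4.49617700e+01  7.93848928e+01 -2.54444375e-14
  5.56533372e+01  8.93732680e+01]
```

```bash
sed -i 's/^R=.*/R=np.c_[X,-Y,[0,0,-1]]/' h.py; python3 - <<'E'
from h import *
arm.move_to(P(-.19,.098,.14),R)
arm.move_l(P(-.19,.098,.012),feed=.15)
print(arm.current_t(),arm.current_force())
f0=arm.current_force()
arm.move_l(P(-.120,.098,.012),feed=.06)
print((arm.current_force()-f0).round(2),arm.current_t())
push(-.120,.098,.012,(1,0),.018,12)
E
```

```text
3.7667 [-0.58511735  0.18432989  0.02209481]
[-0.43 -0.09  0.25] 5.0833
push 0.0105 force 13.7 tcp nest [-0.1117  0.0981  0.0119] t 6.83
```

```bash
python3 - <<'E'
from h import *
import cv2
arm.move_l(P(-.125,.098,.012),feed=.1)
arm.move_l(P(-.125,.098,.09),feed=.2)
arm.grip(0.0)
arm.move_l(P(-.05,.203,.16),feed=.25)
a=arm.snapshot("scene")[:,:,::-1][250:375,160:420]
cv2.imwrite("pics/s1.png",cv2.resize(a,None,fx=3,fy=3,interpolation=cv2.INTER_CUBIC))
print(arm.current_t(),arm.current_width())
E
```

```text
9.8333 0.0007659639852979343
```

View pics/s1.png

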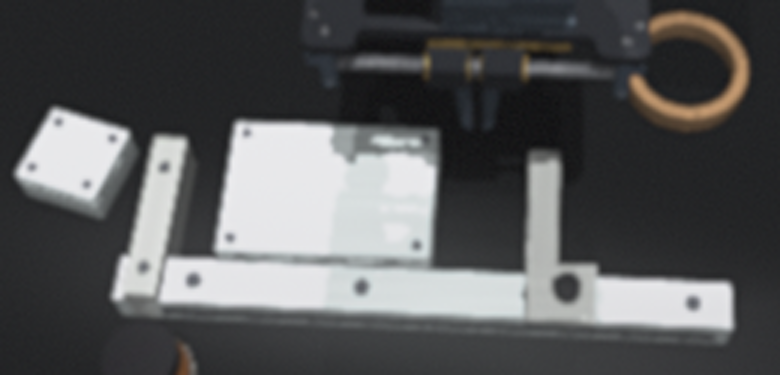

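The case now lies along the fence with its left end at (432,262)–(438,130), leaving a gap to the jaw at (528,150). Next I'll check that gap, lower the closed fingers into it and push towards the stop.

```bash
python3 - <<'E'
from h import *
q=[N(p) for p in w("scene",[(432,262),(438,130),(217,253),(236,121)],.045,3,(160,250))]
print(np.round(q,4).tolist())
ye=max(q[0][1],q[1][1]); assert .15<ye<.185
arm.move_l(P(-.05,.203,.012),feed=.15)
f0=arm.current_force()
y0=.140+.0135+.007
arm.move_l(P(-.05,y0,.012),feed=.06)
print((arm.current_force()-f0).round(2))
push(-.05,y0,.012,(0,-1),.018,12)
E
```

```text
[[0.0027, 0.1755, 0.045], [-0.0931, 0.1737, 0.045], [0.0021, 0.036, 0.045], [-0.0945, 0.0342, 0.045]]
[-0.12  0.32  0.16]
push 0.012 force 20.9 tcp nest [-0.0495  0.1508  0.0122] t 13.82
```

```bash
python3 - <<'E'
from h import *
import cv2
arm.move_l(P(-.05,.170,.012),feed=.1)
arm.move_l(P(-.05,.180,.09),feed=.25)
arm.move_l(P(-.14,.068,.09),feed=.25)
arm.grip(.091)
arm.move_l(P(-.14,.068,.012),feed=.2)
arm.move_l(P(-.117,.068,.012),feed=.08)
push(-.117,.068,.012,(1,0),.012,12)
arm.move_l(P(-.135,.068,.012),feed=.1)
arm.move_l(P(-.135,.068,.09),feed=.25)
arm.grip(0)
arm.move_l(P(-.06,.29,.12),feed=.25)
a=arm.snapshot("scene")[:,:,::-1][250:375,160:420]
cv2.imwrite("pics/s2.png",cv2.resize(a,None,fx=3,fy=3,interpolation=cv2.INTER_CUBIC))
print(arm.current_t())
E
```

```text
push 0.0075 force 12.7 tcp nest [-0.1119  0.0681  0.0118] t 19.01
22.3833
```

View pics/s2.png

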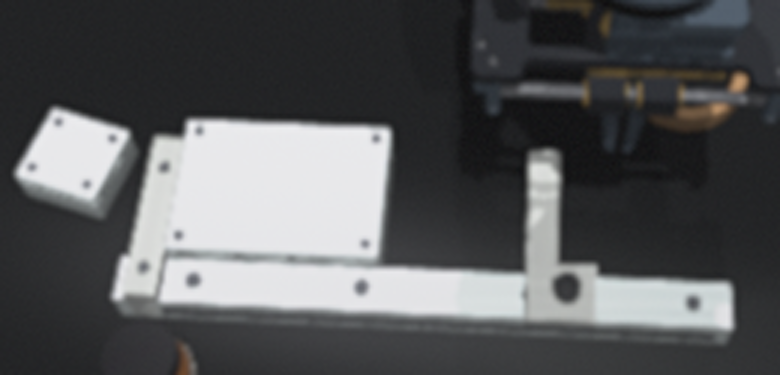

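The case sits in the corner, with its end against the stop (edge at 175–187, 120–250) and its side along the fence. Next is the jaw, pushed from its outer face.

```bash
python3 - <<'E'
from h import *
import cv2
arm.move_l(P(-.05,.29,.014),feed=.15)
f0=arm.current_force()
arm.move_l(P(-.05,.178,.014),feed=.06)
print((arm.current_force()-f0).round(2))
e=push(-.05,.178,.014,(0,-1),.013,14,step=.001)
arm.move_l(P(-.05,.21,.014),feed=.1)
arm.move_l(P(-.05,.21,.12),feed=.25)
arm.move_l(P(-.16,.25,.20),feed=.25)
for n,(r,c),s in(("scene",(250,160),3),("top",(95,240),3)):
    a=arm.snapshot(n)[:,:,::-1][r:r+130,c:c+260]
    cv2.imwrite(f"pics/{n}3.png",cv2.resize(a,None,fx=s,fy=s,interpolation=cv2.INTER_CUBIC))
print(arm.current_t())
E
```

```text
[-0.05 -0.22 -0.29]
push 0.01 force 19.4 tcp nest [-0.0501  0.1702  0.014 ] t 27.76
29.7167
```

View pics/scene3.png

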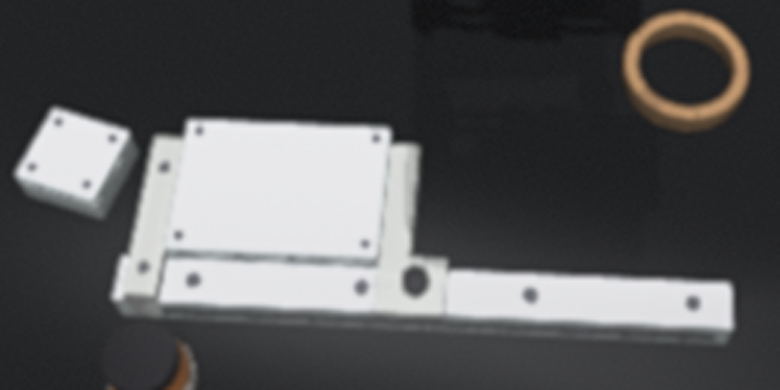

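The case (187–390, 120–262) is enclosed by fence, stop and jaw. The jaw contact point (0.1702) is about one blade thickness (20 mm) beyond the case-end contact point (0.1508), so the jaw is closed up. The small case and tape have not moved.

```bash
python3 -c "
from rig import arm
print(arm.sign_off(),arm.current_t())"
```

```text
the job is handed in; nothing more can be done
the job is handed in; nothing more can be done
```

The job is handed in: the larger aluminium case sits flush against the fence and end stop, the jaw is pushed up against its other end, and the arm was clear of everything at about 30 s of the 48 s allowed.

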